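# Masher at the ready over the righted pot

### The job

The aluminium pot has toppled onto its side: stand it upright on the trolley. Then draw the wooden masher out of the leaning utensil basket, turn it upright with its head down, and hold it raised over the middle of the pot, head clear above the rim, ready to mash. Finish still holding it there in the gripper, touching nothing with it, and leave all the other things where they are.

Things in the scene. Friction and masses are not known exactly. Their poses are not given: they have to be found in the camera images.
- pot: clean aluminium pot, 160 mm across, 95 mm high, wall 3 mm, 0.34 to 0.5 kg, a loop ear on either side near the rim reaching 108 mm from the axis along +-y. Origin: centre of its underside; z runs from underside to mouth. Starts lying on its side, z and ears level, top 160 mm above the trolley, mouth facing the robot or the basket
- pot_mouth (a point): centre of the pot's mouth, in the plane of its rim, 95 mm from the underside. Bottom-heavy pot (centre of mass 26 mm from the underside): lying, it tips over the edge of its underside when the top of its rim is pushed towards the underside (about 1 N), and drops onto its base after 18 degrees, its centre 80 mm farther that way
- masher: turned wooden potato masher, 260 mm long, 0.18 to 0.33 kg. Origin: centre of the flat lower face of its head; z along its axis from head to handle end. Head: 62 mm thick, z = 0 to 77 mm; neck 24 to 27 mm; round handle 29 mm thick from z = 160 to 252 mm. Centre of mass at z = 80 mm. Starts head down in one of the basket's compartments, leaning with it
- masher_grip (a point): point on the masher's axis where its handle is 29 mm thick, 215 mm from the head's lower face and 45 mm short of the handle's end; 85 mm outside the basket's lip at the start. The masher comes out by a straight pull of 130 mm along its own axis
- basket: fixed steel utensil basket, tilted out in its frame: leans 40 degrees from upright to its own -x (roughly to the robot). Origin: on the trolley under the front edge of its floor, mid-width. That edge is 60 mm up, front lip 160 mm, rear lip 207 mm. 130 mm deep along the lean, 72 mm clear across; three compartments 80 mm wide at y = -83, 0, +83 mm
- spoon: bystander: steel serving spoon, 190 mm long, flat handle 9 to 16 mm wide, standing bowl down in another compartment of the basket. Origin on the compartment's floor, 31 mm off the basket's front sheet; z up along the handle
- spatula: bystander: flat wooden spatula, 175 mm long, blade 50 mm wide, handle 20 by 8 mm, standing blade down in another compartment of the basket. Origin on the compartment's floor, 31 mm off the basket's front sheet; z up along the handle
- bowl_big: bystander: white plastic bowl, 148 mm across, 65 mm high, on the trolley. Origin: centre of its underside
- bowl_small: bystander: white plastic bowl, 120 mm across, 60 mm high, nested in the big bowl. Origin: centre of its underside
- jar: bystander: glass jar with a steel cap, 64 mm across, 85 mm high, between pot and basket on the robot's side. Origin: centre of its underside
- shaker: bystander: steel salt shaker, 48 mm across, 90 mm high, between pot and basket on the far side. Origin: centre of its underside

How it is judged (in metres and radians):
On the way, in this order (a step that is already met when the one before it is completed fails the run):
1. the pot stands upright on the trolley, at rest, while the masher is still in the basket (angle between pot's own z axis and vertical below 0.1 rad and height (world z) of pot below 0.012 m and linear speed of pot below 0.03 m/s and height (world z) of masher below 0.11 m), for 0.2 s.
2. the masher is drawn out of the basket in the gripper (contact force between the fingers and masher above 0.5 N and contact force between masher and basket below 0.1 N and height (world z) of masher above 0.125 m), for 0.1 s.
At the end, for the whole second after the job is handed in: Pot upright on the trolley (0.1 rad), at rest; masher in the fingers, head down within 0.2 rad of upright, centre of its lower face within 40 mm of the pot's axis and at least 105 mm above the trolley (10 mm above the rim), still (under 50 mm/s), touching neither pot nor basket (angle between pot's own z axis and vertical below 0.1 rad and height (world z) of pot below 0.012 m and linear speed of pot below 0.03 m/s and angle between masher's own z axis and vertical below 0.2 rad and horizontal distance between masher and pot below 0.04 m and height (world z) of masher above 0.105 m and linear speed of masher below 0.05 m/s and contact force between the fingers and masher above 0.5 N and contact force between masher and pot below 0.1 N and contact force between masher and basket below 0.1 N); the arm keeps its last pose, push and grip.
It fails at once if the spoon or the spatula is pulled out or shifted by more than 30 mm (distance of any of spoon, spatula from where it was at the start of the episode above 0.03 m).
It fails at once if a bowl, the jar or the shaker is shifted by more than 30 mm or knocked over (distance of any of bowl_big, bowl_small, jar, shaker from where it was at the start of the episode above 0.03 m or angle between any of jar, shaker's own z axis and vertical above 0.5 rad).
It also fails if it takes over 61 s, if anything falls off the work surface, if the arm or the gripper's body presses on something with over 40 N, if the wrist force passes 120 N, or if a joint passes its speed limit or range.

### The arm

A 6-joint arm with a two-finger parallel gripper is mounted at the origin on the work surface. World frame = base frame: x ahead of the robot, y to its left, z up, the work surface at z = 0. Lengths are in m, angles in degrees, forces in N, time in s.
With the tool pointing down it reaches from about 0.275 to 0.825 m from the base axis. Payload 5.2 kg.
Tool frame: the origin (TCP) lies on the centre line of the jaws, within the pads' length; the fingertips stand 14 mm ahead of it and the grasp point (between the pads) lies 5 mm behind it; z points along the fingers, y is the line along which they close (so a half turn about z gives the same grasp; the last joint's range is limited). The gripper opens to 93 mm and grips with 3 to 60 N. Pads are 15 mm wide; open, the fingers measure 128 mm over their backs; the gripper's body (75 mm by 188 mm) begins 65 mm behind the grasp point.
Start: joints at [-84.729, 14.817, 87.949, -0, 77.235, -11.62], TCP at [0.16, -0.526, 0.194] pointing down, gripper open.
Joint ranges: [-179.93, 179.93], [-52.35, 119.4], [10.71, 147.94], [-69.91, 249.91], [12.55, 155.21], [-178.61, 178.61]. Speed limits (degrees/s): [147.25, 147.25, 180, 180, 180, 180].

### API

Orientations are given as a 3x3 rotation matrix whose columns are the frame's x, y, z axes.
In Python, from cell import arm gives the robot as it stands. The module is installed in compiled form; this text tells all that it offers.
- The arm moves only by the tool step_arm, never from a script. Its argument "motion" is a list of rows, each a list of 3 entries, a list of its own where there are three numbers: the opening, from 0 (shut) to 1 (fully open), then the shift along the tool's x, y, z in cm, then the turn, a rotation vector about the tool's x, y, z in degrees. A call has 1 to 20 rows; each row is the pose to reach, as a shift and turn from the pose commanded when the call began, along the tool's axes at that moment; what a row does not reach only later rows make up. A row lasts 1/10 s, in which the tool goes at most 50 mm and 8.59 degrees, less where a joint would pass 70% of its speed; a pose out of reach is approached as far as the arm can. A call with a gripper value outside its range is refused whole. The fingers move at their own pace and stop on an object; "squeeze" is the grip in N (left out, the last holds). Time passes only in rows, so rows that repeat a pose let the fingers close. It gives the time, the measured TCP pose, the force, the opening and the grip force at its end, in the units of the state.
- arm.observe(): the state, without advancing time (a new reading comes with each control period).
- arm.capture(name): name is "scene" or "top"; returns a dict with "color" (420x560x3 uint8, blue, green, red), "depth" (420x560 float32, m along the optical axis (not along the pixel's ray), 0 where there is no reading), "vertical_fov" (degrees; the focal length in pixels is half the picture's height over the tangent of half this angle, whatever the lens; pixels are square), "cx", "cy" (the principal point, pixels), "eye" and "attitude" of the camera in the world. Camera axes: x right, y down, z forward; pixel columns grow to the right and rows downward; lengths in m; the calibration is good to about 2 mm. A picture is of the moment at which its call begins.
- arm.close_job(): hands the job in; it is judged then, once.
The state is a dict: "time": time; "joint_pos": joint angles; "qd": joint speeds; "joint_efforts": joint torques, N m; "position": TCP position; "orientation": TCP orientation; "wrist_force": force on the tool from outside, world axes, zero at the start; "ft_torque": the same for the moment, N m; "width": opening from 0.0 (shut) to 1.0 (fully open); "gripper_force": force on a finger pad.
Only numpy, scipy, OpenCV 4.12 (cv2) and the standard library are available. Lean on these libraries where they do the work, as an engineer would, in place of code of your own. Each camera call takes 0.05 s, during which the arm holds its last target. There are 200 camera calls.

## Working session

There is one attempt and no reset: what is moved stays moved. The work goes in short steps, Python scripts to look and compute and a tool call to move; the robot and the scene stay as the last step left them, time stands still between calls to the robot, and variables do not carry over. Pictures are saved under pics/ and viewed, at most 10 in all, crops included, and the job is handed in when it is done.

Besides the shell and the picture viewer there is one more tool, called as name(argument=value, ...) on one line, values as JSON. step_arm: Moves the arm, as the interface text tells. Its arguments: {"type":"object","properties":{"motion":{"type":"array"},"squeeze":{"type":"number"}},"required":["motion"]}

```bash
mkdir -p pics; cat > h.py <<'E'
import numpy as np, cv2
from cell import arm
def cap(n):
    c=arm.capture(n); h=c["color"].shape[0]
    c["f"]=h/2/np.tan(np.radians(c["vertical_fov"])/2); c["R"]=np.array(c["attitude"]).reshape(3,3) if np.size(c["attitude"])==9 else c["attitude"]; return c
def cloud(c):
    v,u=np.mgrid[:420,:560]; d=c["depth"]
    P=np.stack([(u-c["cx"])/c["f"]*d,(v-c["cy"])/c["f"]*d,d],-1)
    W=P@c["R"].T+np.array(c["eye"]); W[d==0]=np.nan; return W
E
python3 - <<'E'
from h import *
for n in("scene","top"):
    c=cap(n); cv2.imwrite(f"pics/{n}0.png",c["color"]); print(n,c["eye"],c["attitude"],c["f"],c["cx"],c["cy"])
    W=cloud(c); np.savez(f"{n}0.npz",W=W,c=c["color"])
print(arm.observe())
E
```

```text
scene [1.18189214 0.30372098 0.93876382] [[-0.43342027  0.68805479 -0.58200298]
 [ 0.9011181   0.33915244 -0.27011441]
 [ 0.01153422 -0.64152648 -0.76701417]] 415.9743350293775 290.3857490233311 210.0136799858636
top [0.48775855 0.02977571 1.29492121] [[-0.02605934 -0.99452297  0.10121741]
 [-0.99965267  0.02552705 -0.00655081]
 [ 0.00393115 -0.10135296 -0.99484276]] 444.1283949675994 284.4755680351466 199.54667023729365
{'time': 0.1, 'joint_pos': array([-8.47312214e+01,  1.48546344e+01,  8.80024656e+01, -9.34073227e-04,
        7.72342243e+01, -1.16178413e+01]), 'qd': array([-0.09771061, -0.10077015, -0.12941636, -0.06304921,  0.01362664,
        0.02608354]), 'joint_efforts': array([ 1.69925122e-03, -4.38213301e+01, -2.84643531e+01,  7.21132150e-02,
        3.62011325e-02, -4.69046608e-05]), 'position': array([ 0.15974788, -0.52575645,  0.19292149]), 'orientation': array([[ 9.56880419e-01,  2.90482076e-01, -1.62197883e-04],
       [ 2.90481961e-01, -9.56879154e-01,  1.58571375e-03],
       [ 3.05417648e-04, -1.56445399e-03, -9.99998730e-01]]), 'wrist_force': array([ 0.54861746,  0.09893976, -0.2586526 ]), 'ft_torque': array([-0.01226549,  0.05926215,  0.0243092 ]), 'gripper_force': 0.0, 'width': 0.9984617224760224}
```

View pics/scene0.png

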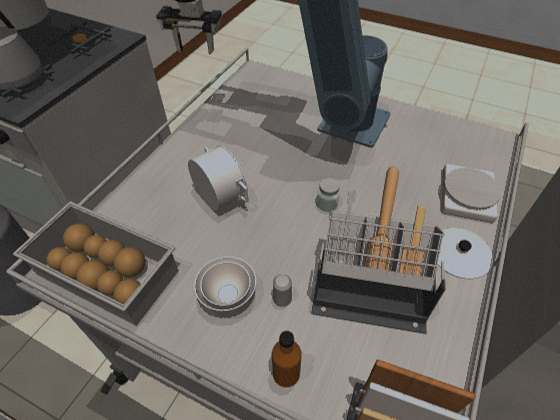

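View pics/top0.png

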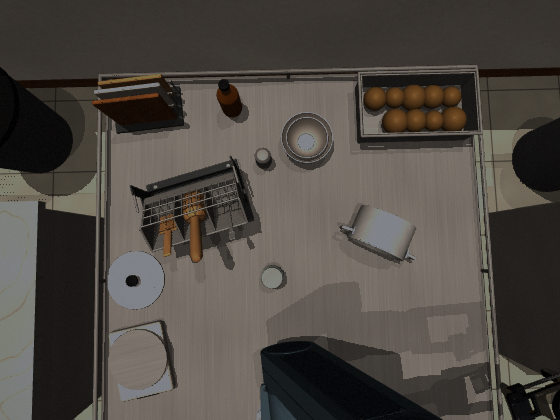

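The scene view shows the pot lying at (217,178), with its underside towards the camera. The top view puts the pot at (380,233), its ears at (347,230) and (410,258) and its mouth on the robot's side. The masher handle runs from (195,258) to (192,210), next to the spatula at (167,240). The jar is at (272,277), the shaker at (263,158) and the bowls at (307,138).

```bash
python3 - <<'E'
from h import *
np.set_printoptions(precision=3,suppress=True)
T=np.load("top0.npz"); S=np.load("scene0.npz")
def reg(D,u0,u1,v0,v1,zmin=.02):
    w=D["W"][v0:v1,u0:u1]; c=D["c"][v0:v1,u0:u1]; m=w[...,2]>zmin; return w[m],c[m]
w,_=reg(T,330,425,195,275,.03)
print("pot n",len(w),"zmax",w[:,2].max(), "bbox",w.min(0),w.max(0))
top=w[w[:,2]>.10]; r=cv2.minAreaRect((top[:,:2]*1000).astype(np.float32)); print("rect z>.10",r)
r=cv2.minAreaRect((w[:,:2]*1000).astype(np.float32)); print("rect all",r)
ridge=w[w[:,2]>.152]; print("ridge",len(ridge)); q=ridge[:,:2]; m=q.mean(0); U,s,V=np.linalg.svd(q-m); print(m,V[0],s, np.degrees(np.arctan2(V[0,1],V[0,0])),((q-m)@V[0]).min(),((q-m)@V[0]).max())
ws,_=reg(S,180,260,140,220,.03); print("scene pot",ws.min(0),ws.max(0))
for n,b in dict(jar=(255,290,260,295),shaker=(252,274,145,170),bowl=(278,337,108,168)).items():
    p,_=reg(T,*b); t=p[p[:,2]>np.percentile(p[:,2],60)]; print(n,p[:,2].max(),(t.min(0)+t.max(0))/2,t.max(0)-t.min(0))
for n,D,bt,bs in (("masher",T,(184,210,190,265),None),("masher",S,(378,402,160,240),None),("spat",T,(155,178,215,260),None),("spat",S,(405,428,200,275),None)):
    p,c=reg(D,*bt,zmin=.1); hsv=cv2.cvtColor(c[None],cv2.COLOR_BGR2HSV)[0]; k=(hsv[:,1]>100)&(hsv[:,0]<20); p=p[k]
    p=p[np.linalg.norm(p-np.median(p,0),axis=1)<.12]
    m=p.mean(0); U,s,V=np.linalg.svd(p-m,full_matrices=False); d=V[0]*np.sign(V[0,2]); t=(p-m)@d
    print(n,len(p),m,d,"lean",np.degrees(np.arccos(d[2])),"yaw",np.degrees(np.arctan2(d[1],d[0])),"ends",m+d*t.min(),m+d*t.max())
E
```

```text
pot n 2322 zmax 0.1632702904073613 bbox [ 0.438 -0.325  0.03 ] [ 0.591 -0.129  0.163]
rect z>.10 ((514.0062866210938, -239.18069458007812), (212.61801147460938, 95.81778717041016), 64.15813446044922)
rect all ((514.3313598632812, -238.509521484375), (214.10952758789062, 95.81778717041016), 64.15813446044922)
ridge 871
[ 0.515 -0.238] [-0.904  0.428] [0.809 0.538] 154.64492124402193 -0.046576155453839675 0.04825494990017373
scene pot [ 0.442 -0.332  0.03 ] [ 0.593 -0.128  0.162]
jar 0.09072348426404298 [0.401 0.062 0.088] [0.051 0.051 0.006]
shaker 0.09267125205107041 [0.736 0.079 0.089] [0.035 0.036 0.007]
bowl 0.07073714302756784 [ 0.79  -0.045  0.062] [0.145 0.145 0.017]
masher 800 [0.56  0.25  0.178] [-0.675 -0.163  0.719] lean 43.98809861199982 yaw -166.44470232378455 ends [0.635 0.268 0.098] [0.478 0.23  0.265]
masher 748 [0.518 0.24  0.226] [-0.621 -0.173  0.765] lean 40.12206028261451 yaw -164.4211130949001 ends [0.574 0.255 0.157] [0.47  0.226 0.285]
spat 308 [0.518 0.327 0.145] [-0.578 -0.191  0.794] lean 37.48441443226532 yaw -161.7202764610302 ends [0.55  0.338 0.1  ] [0.476 0.313 0.202]
spat 434 [0.518 0.327 0.145] [-0.6   -0.208  0.773] lean 39.40499238236564 yaw -160.86879878990212 ends [0.553 0.339 0.1  ] [0.476 0.312 0.2  ]
```

```bash
cat >> h.py <<'E'
from scipy.spatial.transform import Rotation as Ro
np.set_printoptions(precision=4,suppress=True)
def plan(p,R):
    s=arm.observe(); R0=np.array(s["orientation"]); p0=np.array(s["position"])
    rv=Ro.from_matrix(R0.T@R).as_rotvec(degrees=True)
    print("shift cm",R0.T@(np.array(p)-p0)*100,"turn",rv,"rows",np.linalg.norm(np.array(p)-p0)/.05,np.linalg.norm(rv)/8.59)
def frame(z,y):
    z=np.array(z,float);z/=np.linalg.norm(z); y=np.array(y,float); y-=z*(y@z); y/=np.linalg.norm(y)
    return np.stack([np.cross(y,z),y,z],1)
E
python3 - <<'E'
from h import *
from scipy.optimize import least_squares
T=np.load("top0.npz"); S=np.load("scene0.npz")
a=np.radians(-25.84); d=np.array([np.cos(a),np.sin(a),0]); n=np.array([-d[1],d[0],0])
w=T["W"][195:275,330:425].reshape(-1,3); w=w[w[:,2]>.03]; q=w-np.array([.514,-.239,0])
e=np.abs(q@n)>.085; print("ears along d",(q@d)[e].mean(),"z",w[e,2].mean(),"side",(q@n)[e].min(),(q@n)[e].max())
print("body sides",[ (k,(q@n)[(q[:,2]>k-.01)&(q[:,2]<k+.01)].min(),(q@n)[(q[:,2]>k-.01)&(q[:,2]<k+.01)].max()) for k in (.12,.14)])
plan([.426,-.196,.194],frame([0,0,-1],[d[1],-d[0],0]))
P=[]
for D,b in((T,(184,210,190,265)),(S,(378,402,160,240))):
    W=D["W"][b[2]:b[3],b[0]:b[1]].reshape(-1,3); c=D["c"][b[2]:b[3],b[0]:b[1]].reshape(1,-1,3)
    h=cv2.cvtColor(np.ascontiguousarray(c),cv2.COLOR_BGR2HSV)[0]; P.append(W[(W[:,2]>.195)&(h[:,1]>100)&(h[:,0]<20)])
for lab,X in(("top",P[0]),("scene",P[1]),("both",np.vstack(P))):
    def res(x):
        u=np.array([x[2],x[3],1]);u/=np.linalg.norm(u); v=X-np.array([x[0],x[1],.235]); return np.linalg.norm(v-np.outer(v@u,u),axis=1)-.0145
    o=least_squares(res,[.51,.24,-.84,-.23],loss="soft_l1",f_scale=.002); u=np.array([o.x[2],o.x[3],1]);u/=np.linalg.norm(u); p=np.array([o.x[0],o.x[1],.235])
    t=(X-p)@u; end=p+u*np.percentile(t,99.5)
    print(lab,len(X),"u",u,np.degrees(np.arccos(u[2])),np.degrees(np.arctan2(u[1],u[0])),"end",end,"grip",end-.045*u,"head z",(end-.26*u),np.sqrt(np.mean(o.fun**2)))
E
```

```text
ears along d -0.029197125992052337 z 0.09593917668012765 side -0.10646807279624723 0.10764152064915551
body sides [(0.12, np.float64(-0.09716673298747941), np.float64(0.10368365800387463)), (0.14, np.float64(-0.062473149913062784), np.float64(0.06464309449716069))]
shift cm [ 35.056  -23.8197  -0.0599] turn [-0.092   0.0167 42.7268] rows 8.476571675409039 4.97403027513081
top 408 u [-0.6366 -0.1695  0.7524] 41.20560242736611 -165.093287318565 end [0.4578 0.2268 0.2767] grip [0.4864 0.2345 0.2429] head z [0.6233 0.2709 0.0811] 0.00494574612347334
scene 577 u [-0.6259 -0.1675  0.7617] 40.38552777635181 -165.02115360118626 end [0.4607 0.2261 0.2764] grip [0.4889 0.2337 0.2421] head z [0.6235 0.2697 0.0784] 0.00267926068542521
both 985 u [-0.6309 -0.167   0.7576] 40.74256941298092 -165.17466268398076 end [0.4588 0.2263 0.2774] grip [0.4872 0.2339 0.2433] head z [0.6228 0.2698 0.0804] 0.003828736578138297
```

step_arm(motion=[[0.4, [35, -23.8, 0], [0, 0, 42.7]], [0.4, [35, -23.8, 0], [0, 0, 42.7]], [0.4, [35, -23.8, 0], [0, 0, 42.7]], [0.4, [35, -23.8, 0], [0, 0, 42.7]], [0.4, [35, -23.8, 0], [0, 0, 42.7]], [0.4, [35, -23.8, 0], [0, 0, 42.7]], [0.4, [35, -23.8, 0], [0, 0, 42.7]], [0.4, [35, -23.8, 0], [0, 0, 42.7]], [0.4, [35, -23.8, 0], [0, 0, 42.7]], [0.4, [35, -23.8, 0], [0, 0, 42.7]], [0.4, [35, -23.8, 0], [0, 0, 42.7]], [0.4, [35, -23.8, 4], [0, 0, 42.7]], [0.4, [35, -23.8, 4.5], [0, 0, 42.7]], [0.4, [35, -23.8, 4.5], [0, 0, 42.7]]])

```text
time: 1.5
position: [0.4239, -0.1972, 0.1477]
orientation: [[0.899, -0.437, -0.003], [-0.437, -0.899, 0.002], [-0.004, -0.001, -1.0]]
wrist_force: [0.6, 0.1, 0.5]
width: 0.403
gripper_force: 0.0
```

step_arm(motion=[[0.4, [2, 0, 0], [0, 0, 0]], [0.4, [4, 0, 0], [0, 0, 0]], [0.4, [4.5, 0, 0], [0, 0, 0]], [0.4, [5, 0, 0], [0, 0, 0]], [0.4, [5.5, 0, 0], [0, 0, 0]], [0.4, [6, 0, 0], [0, 0, 0]], [0.4, [6.5, 0, 0], [0, 0, 0]], [0.4, [7, 0, 0], [0, 0, 0]], [0.4, [7.5, 0, 0], [0, 0, 0]], [0.4, [8, 0, 0], [0, 0, 0]]])

```text
time: 2.5
position: [0.4979, -0.2318, 0.1486]
orientation: [[0.9, -0.435, -0.0], [-0.435, -0.9, 0.0], [-0.0, -0.0, -1.0]]
wrist_force: [0.2, -0.6, -0.1]
width: 0.4
gripper_force: 0.0
```

```bash
cat > look.py <<'E'
import sys
from h import *
c=cap("scene"); cv2.imwrite(f"pics/{sys.argv[1]}.png",c["color"])
E
python3 look.py s1
```

```text
(no output)
```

View pics/s1.png

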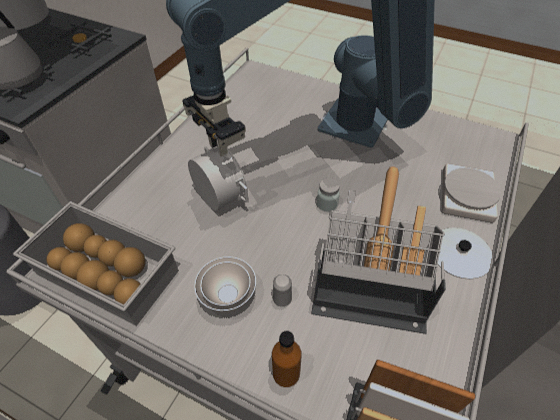

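The pot at (220,180) is partly tipped, with the fingers pushing on its rim at (213,155). I'll keep pushing slowly.

step_arm(motion=[[0.4, [0.5, 0, 0], [0, 0, 0]], [0.4, [1, 0, 0], [0, 0, 0]], [0.4, [1.5, 0, 0], [0, 0, 0]], [0.4, [2, 0, 0], [0, 0, 0]], [0.4, [2.5, 0, 0], [0, 0, 0]], [0.4, [2.5, 0, 0], [0, 0, 0]], [0.4, [2.5, 0, -2], [0, 0, 0]], [0.4, [2.5, 0, -6], [0, 0, 0]], [0.4, [2.5, 0, -6], [0, 0, 0]], [0.4, [2.5, 0, -6], [0, 0, 0]]])

```text
time: 3.55
position: [0.5206, -0.2429, 0.2097]
orientation: [[0.9, -0.435, 0.002], [-0.435, -0.9, -0.001], [0.002, 0.0, -1.0]]
wrist_force: [0.1, 0.5, 0.3]
width: 0.4
gripper_force: 0.0
```

```bash
python3 - <<'E'
from h import *
c=cap("top"); W=cloud(c); cv2.imwrite("pics/t2.png",c["color"]); print(arm.observe()["position"])
E
```

```text
[ 0.5199 -0.2424  0.2085]
```

View pics/t2.png

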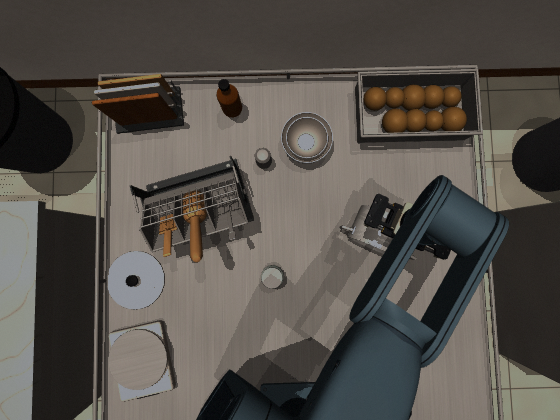

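The arm hides most of the pot here. The ear at (347,230) suggests the pot dropped back to lying, so I'll measure it in the scene view.

```bash
python3 - <<'E'
from h import *
c=cap("scene"); W=cloud(c); cv2.imwrite("pics/s2.png",cv2.resize(c["color"][100:260,130:330],(800,640))[:600])
E
```

```text
(no output)
```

View pics/s2.png

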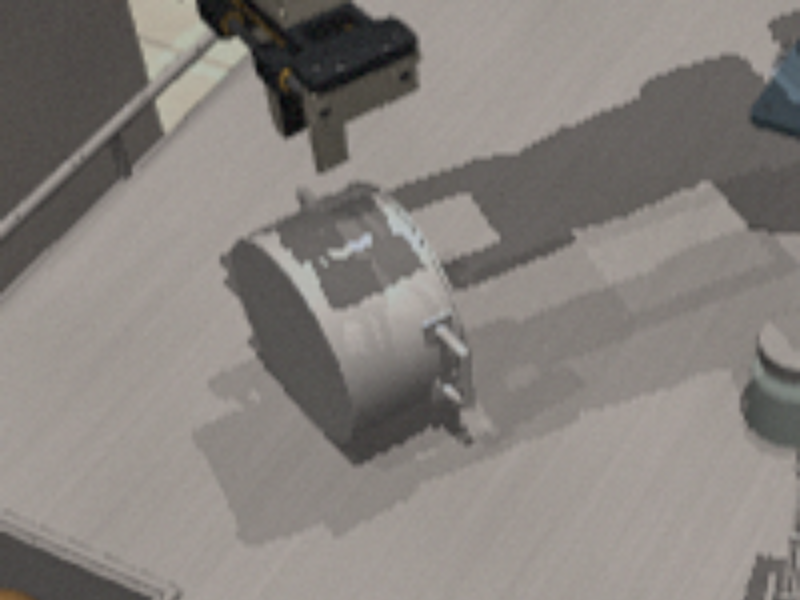

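The pot rocked back to its original pose at crop (345,310): I hadn't pushed quite past 18 degrees. I'll repeat with a longer push.

step_arm(motion=[[0.4, [-5, 0, 0], [0, 0, 0]], [0.4, [-10, 0, 0], [0, 0, 0]], [0.4, [-10, 0, 0], [0, 0, 0]], [0.4, [-10, 0, 3], [0, 0, 0]], [0.4, [-10, 0, 6], [0, 0, 0]], [0.4, [-10, 0, 6], [0, 0, 0]], [0.4, [-8, 0, 6], [0, 0, 0]], [0.4, [-6.5, 0, 6], [0, 0, 0]], [0.4, [-5.5, 0, 6], [0, 0, 0]], [0.4, [-4.5, 0, 6], [0, 0, 0]], [0.4, [-3.5, 0, 6], [0, 0, 0]], [0.4, [-2.5, 0, 6], [0, 0, 0]], [0.4, [-1.5, 0, 6], [0, 0, 0]], [0.4, [-0.5, 0, 6], [0, 0, 0]], [0.4, [0.5, 0, 6], [0, 0, 0]], [0.4, [1, 0, 6], [0, 0, 0]], [0.4, [1.5, 0, 6], [0, 0, 0]], [0.4, [2, 0, 6], [0, 0, 0]], [0.4, [2.5, 0, 6], [0, 0, 0]], [0.4, [3, 0, 6], [0, 0, 0]]])

```text
time: 5.65
position: [0.5473, -0.2557, 0.1487]
orientation: [[0.9, -0.435, -0.0], [-0.435, -0.9, 0.0], [-0.0, -0.0, -1.0]]
wrist_force: [-0.6, 0.4, 0.9]
width: 0.399
gripper_force: 0.0
```

```bash
python3 - <<'E'
from h import *
c=cap("scene"); W=cloud(c); cv2.imwrite("pics/s3.png",cv2.resize(c["color"][100:260,130:330],(800,640))[:600])
E
```

```text
(no output)
```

View pics/s3.png

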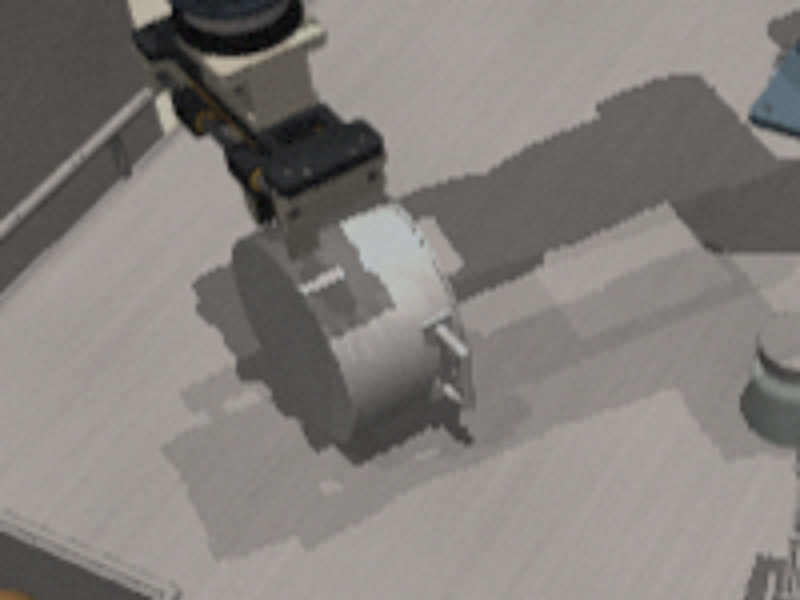

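```bash
python3 - <<'E'
from h import *
a=np.radians(-25.84); d=np.array([np.cos(a),np.sin(a),0]); n=np.array([-d[1],d[0],0])
c=cap("scene"); W=cloud(c)
for nm,w in (("now",W),("start",np.load("scene0.npz")["W"])):
    w=w[140:225,170:260].reshape(-1,3); w=w[w[:,2]>.025]; q=w-np.array([.514,-.239,0]); A=q@d; B=q@n
    print(nm)
    for b in np.arange(-.09,.1,.02):
        k=(abs(B-b)<.01)&(w[:,2]<.19)
        if k.sum()>3: print(f"{b:.2f}",k.sum(),"d",A[k].min(),A[k].max(),"z",w[k,2].min(),w[k,2].max())
    k=(A>.0)&(B<0); 
s=arm.observe(); t=s["position"]-np.array([.514,-.239,0]); print("tcp d,n",t@d,t@n,s["wrist_force"])
E
```

```text
now
-0.07 45 d 0.04800231312342754 0.05158613780717706 z 0.029302732963620848 0.12836417623920726
-0.05 84 d 0.02495979597632185 0.05198142118544472 z 0.02611682187299802 0.14739892396950682
-0.03 126 d 0.027471917627781648 0.05194167829198125 z 0.025108011979807943 0.18882201460179415
-0.01 219 d -0.0459889585807464 0.05207751830422839 z 0.02573493921520076 0.18701621133449586
0.01 279 d -0.04665164828866666 0.05118461733022735 z 0.028622075732259833 0.16230382277176514
0.03 364 d -0.047535955288580824 0.05091267529880949 z 0.029377574430236142 0.1895512645060582
0.05 420 d -0.048157058847875134 0.050545368765766735 z 0.027665357466487572 0.1525412915706187
0.07 781 d -0.047121403776838926 0.05038249209274917 z 0.026862706141613568 0.13462963273973305
0.09 73 d -0.04503728194189607 0.05013145815791295 z 0.047847755718464335 0.12146604691726459
start
-0.09 9 d -0.029390897034293692 -0.021881985626436447 z 0.10788233596432928 0.11267943532381175
-0.07 50 d -0.04265538096732313 0.05110964105392378 z 0.03206816447531957 0.1288263868678321
-0.05 112 d -0.0428483242226177 0.05143006462007706 z 0.025653747862207976 0.14861099198956484
-0.03 190 d -0.046412861664791145 0.05113309458993777 z 0.028610526665165836 0.15789628590588856
-0.01 238 d -0.04638550432074367 0.051483090796988366 z 0.02652638728880974 0.16179153393290746
0.01 305 d -0.04599175193300037 0.05064807922681964 z 0.026981169760665447 0.16244558107892215
0.03 356 d -0.04725329388189078 0.050712229358222706 z 0.025291794810145762 0.15986535617702224
0.05 423 d -0.04819622469702949 0.0507124164608445 z 0.026427572648838882 0.15238996753066625
0.07 773 d -0.047048674718381166 0.050424600568642786 z 0.02655569204517927 0.1340996618824586
0.09 70 d -0.04494453891415778 0.0482502118927944 z 0.04845626650649304 0.11352752892222984
tcp d,n 0.03761182223223809 -0.000580379303881948 [-0.9802 -0.2723  0.5986]
```

```bash
python3 - <<'E'
from h import *
for n in("scene0","s1"):
    pass
s0=cv2.imread("pics/scene0.png");s1=cv2.imread("pics/s1.png")
a=np.radians(-25.84); d=np.array([np.cos(a),np.sin(a),0]); n=np.array([-d[1],d[0],0])
c=cap("scene"); W=cloud(c)
q=W-np.array([.514,-.239,0]); A=q@d; B=q@n
S=np.load("scene0.npz")["W"]; dz=np.linalg.norm(W-S,axis=-1)
k=(dz>.012)&(abs(B)<.06)&(A>-.1)&(A<.1)&(W[...,2]<.25)
for v in range(130,170):
    u=np.where(k[v])[0]
    if len(u): print(v,u.min(),u.max(),"B %.3f..%.3f"%(B[v,u].min(),B[v,u].max()),"A %.3f..%.3f"%(A[v,u].min(),A[v,u].max()),"z %.3f..%.3f"%(W[v,u,2].min(),W[v,u,2].max()))
out=np.vstack([cv2.resize(x[130:220,170:270],(500,450),interpolation=cv2.INTER_NEAREST) for x in (s1,c["color"])])
cv2.imwrite("pics/cmp.png",np.hstack([cv2.resize(x[130:220,170:270],(400,360),interpolation=cv2.INTER_CUBIC) for x in (s1,c["color"])]))
E
```

```text
134 187 188 B -0.031..-0.024 A 0.048..0.048 z 0.245..0.249
135 188 190 B -0.029..-0.019 A 0.045..0.048 z 0.242..0.249
147 190 190 B -0.030..-0.030 A 0.048..0.048 z 0.201..0.201
148 191 191 B -0.028..-0.028 A 0.047..0.047 z 0.198..0.198
149 191 196 B -0.028..-0.019 A 0.037..0.048 z 0.195..0.199
150 191 197 B -0.031..-0.018 A 0.036..0.048 z 0.190..0.197
151 191 197 B -0.031..-0.018 A 0.035..0.048 z 0.186..0.192
152 192 198 B -0.025..-0.017 A 0.034..0.048 z 0.184..0.191
153 192 198 B -0.029..-0.017 A 0.035..0.047 z 0.181..0.186
154 193 198 B -0.020..-0.018 A 0.035..0.049 z 0.177..0.186
155 193 198 B -0.024..-0.015 A 0.037..0.047 z 0.175..0.179
156 194 208 B -0.020..0.034 A 0.031..0.048 z 0.174..0.207
157 206 208 B 0.033..0.034 A 0.031..0.037 z 0.203..0.207
158 204 208 B 0.033..0.036 A 0.032..0.044 z 0.200..0.208
159 201 209 B 0.025..0.035 A 0.031..0.048 z 0.196..0.205
160 201 209 B 0.024..0.035 A 0.030..0.049 z 0.190..0.202
161 201 209 B 0.021..0.035 A 0.031..0.047 z 0.188..0.197
162 203 209 B 0.031..0.034 A 0.031..0.047 z 0.184..0.193
163 202 208 B 0.028..0.034 A 0.035..0.049 z 0.184..0.190
164 202 206 B 0.024..0.034 A 0.040..0.047 z 0.180..0.187
165 202 204 B 0.023..0.032 A 0.046..0.048 z 0.176..0.182
```

View pics/cmp.png

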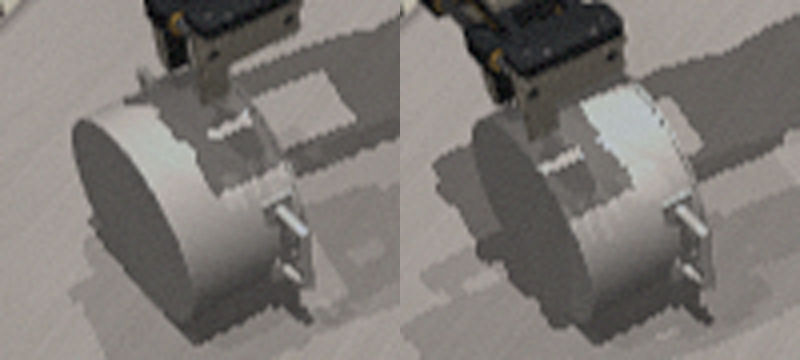

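The pot didn't move in either push. The finger tips look to end near z≈0.17, level with the pot's top, where I expected 0.135. I'll lift clear and measure the actual tip height against the reported TCP.

step_arm(motion=[[0.4, [0, 0, -5], [0, 0, 0]], [0.4, [0, 0, -10], [0, 0, 0]], [0.4, [0, 0, -10], [0, 0, 0]], [0.4, [0, 0, -10], [0, 0, 0]]])

```text
time: 6.2
position: [0.5476, -0.256, 0.2504]
orientation: [[0.9, -0.435, 0.003], [-0.435, -0.9, -0.002], [0.003, 0.001, -1.0]]
wrist_force: [-0.5, 0.7, -0.6]
width: 0.404
gripper_force: 0.0
```

```bash
python3 - <<'E'
from h import *
c=cap("scene"); W=cloud(c); s=arm.observe(); R=np.array(s["orientation"]); L=(W-s["position"])@R
S=np.load("scene0.npz")["W"]; k=(np.linalg.norm(W-S,axis=-1)>.03)&(abs(L[...,0])<.03)&(abs(L[...,1])<.06)&(L[...,2]>-.06)&(L[...,2]<.05)
P=L[k]; print(s["position"],k.sum())
for t in np.arange(-.06,.05,.006):
    m=abs(P[:,2]-t)<.003
    if m.any(): print("z %.3f"%t,m.sum(),"x",P[m,0].min(),P[m,0].max(),"y",P[m,1].min(),P[m,1].max())
E
```

```text
[ 0.5468 -0.2554  0.2485] 164
z -0.060 17 x -0.005096195938831271 0.01075476127245342 y -0.03604908162974298 0.0292117297141385
z -0.054 36 x -0.004758501654474052 0.011764983104933988 y -0.035249781432463 0.029530747288632295
z -0.048 33 x -0.007027583793471068 0.011620068699577973 y -0.03558202872464303 0.033281424301805085
z -0.042 30 x -0.0052732096787533565 0.012201717652375372 y -0.035763936250380504 0.02666416052973395
z -0.036 27 x -0.004205050043435962 0.01164461495330379 y -0.034358302204980824 0.032991222865152214
z -0.030 18 x -0.0033325428595070866 0.011586822762955029 y -0.029127108614848237 0.029174045143045522
z -0.024 3 x -0.005957521264269635 0.0061018787320215985 y 0.018671759208472315 0.020051715181250155
```

The real tips sit about 26 mm behind the reported TCP, where the interface text puts them 14 mm ahead. That is a 40 mm discrepancy, so the earlier pushes passed over the pot. I'll correct for it and push again at the right height.

step_arm(motion=[[0.4, [-5, 0, 0], [0, 0, 0]], [0.4, [-10, 0, 0], [0, 0, 0]], [0.4, [-13.5, 0, 0], [0, 0, 0]], [0.4, [-13.5, 0, 0], [0, 0, 0]], [0.4, [-13.5, 0, 5], [0, 0, 0]], [0.4, [-13.5, 0, 10], [0, 0, 0]], [0.4, [-13.5, 0, 14], [0, 0, 0]], [0.4, [-13.5, 0, 14], [0, 0, 0]], [0.4, [-11, 0, 14], [0, 0, 0]], [0.4, [-9.5, 0, 14], [0, 0, 0]], [0.4, [-8.5, 0, 14], [0, 0, 0]], [0.4, [-7.5, 0, 14], [0, 0, 0]], [0.4, [-6.8, 0, 14], [0, 0, 0]], [0.4, [-6.1, 0, 14], [0, 0, 0]], [0.4, [-5.4, 0, 14], [0, 0, 0]], [0.4, [-4.7, 0, 14], [0, 0, 0]], [0.4, [-4, 0, 14], [0, 0, 0]], [0.4, [-3.3, 0, 14], [0, 0, 0]], [0.4, [-2.6, 0, 14], [0, 0, 0]], [0.4, [-2.6, 0, 14], [0, 0, 0]]])

```text
time: 8.25
position: [0.5246, -0.2448, 0.1086]
orientation: [[0.9, -0.435, 0.0], [-0.435, -0.9, -0.0], [0.001, 0.0, -1.0]]
wrist_force: [0.1, -0.3, -0.5]
width: 0.398
gripper_force: 0.0
```

```bash
cat > pot.py <<'E'
from h import *
a=np.radians(-25.84); d=np.array([np.cos(a),np.sin(a),0]); n=np.array([-d[1],d[0],0])
c=cap("scene"); W=cloud(c)
w=W[120:260,130:270].reshape(-1,3); q=w-np.array([.514,-.239,0]); A=q@d; B=q@n
k=(A>-.08)&(A<.25)&(abs(B)<.12)&(w[:,2]>.025)&(w[:,2]<.2)
for lo in np.arange(.02,.2,.015):
    m=k&(w[:,2]>lo)&(w[:,2]<lo+.015)
    if m.sum()>3: print("z%.3f"%lo,m.sum(),"A",A[m].min(),A[m].max(),"B",B[m].min(),B[m].max())
m=k&(abs(w[:,2]-.095)<.008)&(np.hypot(q[:,0]-d[0]*.123,q[:,1]-d[1]*.123)<.1)
(x,y),r=cv2.minEnclosingCircle((w[m][:,:2]).astype(np.float32)); print("rim",m.sum(),x,y,r)
p=(w[m].min(0)+w[m].max(0))/2; print(p, arm.observe()["wrist_force"])
E
python3 pot.py
```

```text
z0.020 4 A 0.06086308514537583 0.24861956415529646 B 0.06249092308193101 0.11466738801594845
z0.035 88 A -0.003099676372020747 0.2493600856687856 B -0.05807916359667271 0.11781387212802155
z0.050 269 A -0.020976162652559346 0.24977152879271838 B -0.0692888186589772 0.11945741203044738
z0.065 246 A -0.016361296824205177 0.2488359678418365 B -0.07567440154911104 0.11943890287164054
z0.080 275 A -0.0038378809696509074 0.2497424406829924 B -0.07853334810483013 0.11846244673668611
z0.095 335 A 0.010555267026901086 0.24995561014867074 B -0.08007457129188346 0.11983090509516724
z0.110 404 A 0.023731817793044993 0.1572829243746803 B -0.10404034013217758 0.10850338153602754
z0.125 483 A 0.0067052706408241855 0.15173724801491614 B -0.10778838957910149 0.10864747201207067
z0.140 412 A 0.005175230719196984 0.13409097279393903 B -0.07682136455320349 0.0806332958848793
z0.155 288 A 0.004072705636954061 0.11835485854044295 B -0.05887536158340771 0.07008197800177488
z0.170 117 A 0.0791116398506163 0.10323904028755189 B -0.0409445696327245 0.04594903082418837
rim 149 0.634559154510498 -0.2235550880432129 0.04076363518834114
[ 0.6355 -0.223   0.095 ] [0.8831 0.0008 0.293 ]
```

The pot is past its balance point and falling. I'll let it settle and lift clear.

step_arm(motion=[[0.4, [0, 0, 0], [0, 0, 0]], [0.4, [0, 0, 0], [0, 0, 0]], [0.4, [0, 0, 0], [0, 0, 0]], [0.4, [0, 0, 0], [0, 0, 0]], [0.4, [0, 0, -5], [0, 0, 0]], [0.4, [0, 0, -10], [0, 0, 0]], [0.4, [0, 0, -14], [0, 0, 0]], [0.4, [0, 0, -14], [0, 0, 0]]])

```text
time: 9.1
position: [0.5265, -0.2462, 0.2558]
orientation: [[0.9, -0.435, 0.01], [-0.435, -0.9, -0.007], [0.012, 0.002, -1.0]]
wrist_force: [0.4, 0.2, 1.0]
width: 0.398
gripper_force: 0.0
```

```bash
python3 pot.py; python3 -c "
from h import *
u=np.array([-.6309,-.167,.7576]); g=np.array([.4872,.2339,.2433])
R=frame(-u,np.cross(u,[0,0,-1])); print(R); s=arm.observe(); print(s['joint_pos'])
# real grasp point is 5+40 mm behind reported TCP -> TCP = g + z*.045 ; standoff 80 mm back
for back in(.10,): plan(g+R[:,2]*(.045-back),R)
R2=R@np.diag([-1,-1,1.]); plan(g+R[:,2]*(.045-.10),R2)"
```

```text
z0.020 260 A 0.05867539857148782 0.21493347393533638 B -0.08043390493147151 0.08168474385810058
z0.035 336 A 0.057776532304599275 0.24890104324246382 B -0.08052561291994652 0.11989314945198618
z0.050 389 A 0.057531832266805236 0.24975532551736832 B -0.08153116207613409 0.11958966405911657
z0.065 561 A 0.05793312669048194 0.24999135598119265 B -0.10849086656729696 0.11950389071081656
z0.080 599 A 0.05501277700378207 0.24953122299501998 B -0.10583813844206164 0.11900392968143157
z0.095 124 A 0.055300037495257505 0.24963534638218748 B -0.0799329703792364 0.11992047827486611
rim 432 0.6372261047363281 -0.2961929142475128 0.08526407927274704
[ 0.6356 -0.2959  0.0925] [ 0.2277 -0.3557 -1.0402]
[[ 0.7324  0.2559  0.6309]
 [ 0.1939 -0.9667  0.167 ]
 [ 0.6527  0.     -0.7576]]
[-36.0596  15.841   78.4266   0.0004  85.315   79.7462]
shift cm [-26.9812 -39.1492  -3.5179] turn [ 14.6375  38.6261 -38.7847] rows 9.535231810341282 6.596172943307036
shift cm [-26.9812 -39.1492  -3.5179] turn [ 48.6025 -18.418  132.2413] rows 9.535231810341282 16.541172889951163
```

Pot stands upright, centred near (0.635, -0.298). Next, the standoff along the masher's axis.

step_arm(motion=[[0.7, [-5, 0, -9], [0, 0, 0]], [0.7, [-10, -4, -9], [3, 8, -8]], [0.7, [-15, -8, -9], [6, 15, -15]], [0.7, [-20, -12, -9], [9, 23, -23]], [0.7, [-27, -16, -9], [14.6, 38.6, -38.8]], [0.7, [-27, -20, -9], [14.6, 38.6, -38.8]], [0.7, [-27, -25, -9], [14.6, 38.6, -38.8]], [0.7, [-27, -30, -9], [14.6, 38.6, -38.8]], [0.7, [-27, -35, -9], [14.6, 38.6, -38.8]], [0.7, [-27, -39, -9], [14.6, 38.6, -38.8]], [0.7, [-27, -39.1, -6], [14.6, 38.6, -38.8]], [0.7, [-27, -39.1, -3.5], [14.6, 38.6, -38.8]], [0.7, [-27, -39.1, -3.5], [14.6, 38.6, -38.8]], [0.7, [-27, -39.1, -3.5], [14.6, 38.6, -38.8]], [0.7, [-27, -39.1, -3.5], [14.6, 38.6, -38.8]], [0.7, [-27, -39.1, -3.5], [14.6, 38.6, -38.8]]])

```text
time: 10.75
position: [0.4497, 0.2255, 0.2817]
orientation: [[0.738, 0.258, 0.623], [0.193, -0.966, 0.17], [0.646, -0.005, -0.763]]
wrist_force: [0.3, 0.2, 0.2]
width: 0.695
gripper_force: 0.0
```

```bash
cat > tip.py <<'E'
from h import *
u=np.array([-.6309,-.167,.7576]); g=np.array([.4872,.2339,.2433])
c=cap("scene"); W=cloud(c); cv2.imwrite("pics/s5.png",c["color"]); s=arm.observe(); R=np.array(s["orientation"]); L=(W-s["position"])@R
S=np.load("scene0.npz")["W"]; k=(np.linalg.norm(W-S,axis=-1)>.03)&(abs(L[...,0])<.06)&(abs(L[...,1])<.08)&(L[...,2]>-.09)&(L[...,2]<.05)
P=L[k]; print(s["position"],s["joint_pos"],k.sum()); print("axis err: z.u",R[:,2]@-u,"grip pt in tool mm",R.T@(g-s["position"])*1000)
for t in np.arange(-.09,.05,.006):
    m=abs(P[:,2]-t)<.003
    if m.any(): print("z %.3f"%t,m.sum(),"x",P[m,0].min(),P[m,0].max(),"y",P[m,1].min(),P[m,1].max())
E
python3 tip.py
```

```text
[0.4504 0.2247 0.2828] [ 12.3443 -18.5044 120.4478   2.9724  37.7732  85.9545] 452
axis err: z.u 0.9999108379774366 grip pt in tool mm [ 3.2989  0.7447 54.6608]
z -0.090 20 x -0.0011706796451123635 0.009823637487957617 y -0.050362712554688646 0.050167107867379865
z -0.084 46 x 0.0010777033783798877 0.013605014707255232 y -0.04933709237142312 0.05001997889257662
z -0.078 45 x -0.006699821723783899 0.012233268767181515 y -0.04906609479240959 0.0493071426418365
z -0.072 48 x -0.0054458977675101855 0.012072314022779581 y -0.04914014351386609 0.048891436968896966
z -0.066 44 x -0.012436535142353915 0.011890281227874739 y -0.0482516918519673 0.04871067017089117
z -0.060 44 x -0.0026134037802776366 0.012064719857199034 y -0.04894997033152196 0.048242875466080484
z -0.054 44 x -0.007517314273541056 0.01231176673013199 y -0.048174323148090344 0.047378926256879714
z -0.048 41 x -0.006444878208040936 0.012499143637303915 y -0.04739980025514155 0.047363769423596755
z -0.042 38 x 0.0018873391379031275 0.013419623544000836 y -0.04748585784450012 0.04717142883136183
z -0.036 40 x -0.005621140533975967 0.012227304310015176 y -0.04704587465173556 0.0468003675641489
z -0.030 33 x -0.006902683165382122 0.012114443579068998 y -0.04536461467206768 0.04361604418631297
z -0.024 9 x -0.005202779850766359 0.010950986964966426 y -0.04005902562185878 0.03810626274819714
```

View pics/s5.png

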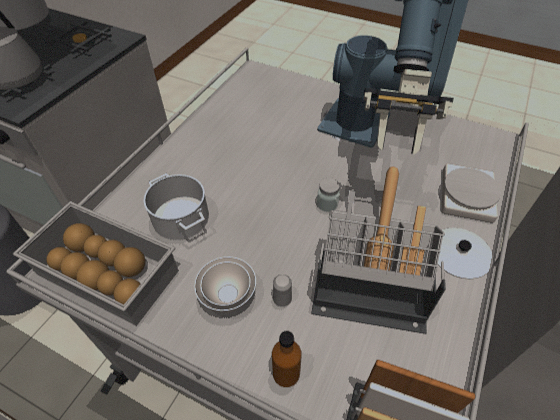

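The pot is upright at (177,207). The fingers straddle the line of the masher handle at (392,130), aligned to within a millimetre or so, and the 40 mm offset lies along the tool's axis. I'll advance 9.8 cm and grip.

step_arm(motion=[[0.7, [0, 0, 2], [0, 0, 0]], [0.7, [0, 0, 4], [0, 0, 0]], [0.7, [0, 0, 6], [0, 0, 0]], [0.7, [0, 0, 8], [0, 0, 0]], [0.7, [0, 0, 9.8], [0, 0, 0]], [0.7, [0, 0, 9.8], [0, 0, 0]], [0, [0, 0, 9.8], [0, 0, 0]], [0, [0, 0, 9.8], [0, 0, 0]], [0, [0, 0, 9.8], [0, 0, 0]], [0, [0, 0, 9.8], [0, 0, 0]], [0, [0, 0, 9.8], [0, 0, 0]], [0, [0, 0, 9.8], [0, 0, 0]]], squeeze=50)

```text
time: 12.0
position: [0.5123, 0.242, 0.2096]
orientation: [[0.736, 0.256, 0.627], [0.192, -0.967, 0.17], [0.649, -0.005, -0.76]]
wrist_force: [-1.6, -1.4, 3.7]
width: 0.305
gripper_force: 50.0
```

step_arm(motion=[[0, [0, 0, -1], [0, 0, 0]], [0, [0, 0, -2], [0, 0, 0]], [0, [0, 0, -3], [0, 0, 0]], [0, [0, 0, -4], [0, 0, 0]], [0, [0, 0, -5], [0, 0, 0]], [0, [0, 0, -6], [0, 0, 0]], [0, [0, 0, -7], [0, 0, 0]], [0, [0, 0, -8], [0, 0, 0]], [0, [0, 0, -9], [0, 0, 0]], [0, [0, 0, -10], [0, 0, 0]], [0, [0, 0, -11], [0, 0, 0]], [0, [0, 0, -12], [0, 0, 0]], [0, [0, 0, -13], [0, 0, 0]], [0, [0, 0, -14], [0, 0, 0]], [0, [0, 0, -14.5], [0, 0, 0]], [0, [0, 0, -14.5], [0, 0, 0]]])

```text
time: 13.6
position: [0.4205, 0.2171, 0.3191]
orientation: [[0.737, 0.256, 0.625], [0.192, -0.967, 0.17], [0.648, -0.005, -0.762]]
wrist_force: [0.3, -0.8, -2.5]
width: 0.302
gripper_force: 50.0
```

```bash
cat > mash.py <<'E'
from h import *
c=cap("scene"); W=cloud(c); cv2.imwrite("pics/s6.png",c["color"]); s=arm.observe(); R=np.array(s["orientation"]); L=(W-s["position"])@R
h=cv2.cvtColor(c["color"],cv2.COLOR_BGR2HSV); k=(h[...,1]>90)&(h[...,0]<22)&(np.hypot(L[...,0],L[...,1])<.09)&(L[...,2]>-.03)&(L[...,2]<.25)&(W[...,2]>.09)
P=L[k]; print(s["position"],s["joint_pos"],s["wrist_force"],s["gripper_force"],s["width"],k.sum())
for t in np.arange(-.03,.25,.02):
    m=abs(P[:,2]-t)<.01
    if m.any(): print("tz %.2f"%t,m.sum(),"x",np.percentile(P[m,0],[2,98])*1000,"y",np.percentile(P[m,1],[2,98])*1000,"world z",W[k][m,2].min())
E
python3 mash.py
```

```text
[0.4208 0.2171 0.3188] [ 12.0103 -23.9183 118.336    2.8863  45.2991  86.0114] [-0.4457 -0.7155 -2.825 ] 49.993425607681274 0.3001847428607974 1885
tz -0.03 56 x [ 5.9637 18.6992] y [-12.1213  14.1209] world z 0.33855732731456756
tz -0.01 112 x [ 5.1992 20.0508] y [-11.0365  13.6405] world z 0.3248240085050922
tz 0.01 106 x [ 6.5716 18.3627] y [-11.0523  13.0763] world z 0.30875408136001947
tz 0.03 97 x [ 5.0514 18.5011] y [-10.0509  12.5833] world z 0.2918469637930051
tz 0.05 95 x [ 5.0909 17.3512] y [-9.4219 12.2293] world z 0.277424195026008
tz 0.07 104 x [ 3.9211 18.9606] y [-10.7395  13.9742] world z 0.2596875413696891
tz 0.09 209 x [ 6.8539 33.2645] y [-24.4178  28.9993] world z 0.24841167502348038
tz 0.11 236 x [11.1039 34.9294] y [-25.7985  30.3162] world z 0.2348801922884287
tz 0.13 230 x [ 9.7297 34.1812] y [-25.9887  30.4534] world z 0.2169664187092003
tz 0.15 289 x [-22.7304  34.3474] y [-85.7395  30.3081] world z 0.1829335972883137
tz 0.17 169 x [-22.7722  34.1006] y [-86.7143  28.5977] world z 0.16876351215064456
tz 0.19 61 x [-23.6582  47.4897] y [-86.8456 -66.0519] world z 0.14881433214555895
tz 0.21 47 x [-22.4109 -10.0753] y [-87.9181 -70.3488] world z 0.13762151253091537
tz 0.23 48 x [-23.1258  45.108 ] y [-86.5966 -62.9134] world z 0.12468665099040921
tz 0.25 26 x [-23.9106 -18.0821] y [-86.0297 -56.3819] world z 0.11389058677127872
```

The masher is out and in line with the tool: its head face is at tool z≈0.17, about 0.19 m above the trolley. I'll back off, raise it and turn it upright.

```bash
python3 -c "
from h import *
s=arm.observe();R0=np.array(s['orientation']);p=s['position']
h=np.array([.737,.192,0]);h/=np.linalg.norm(h)
R=frame([0,0,-1],[h[1],-h[0],0]); plan(p+[-.02,-.03,.08],R0); plan(p+[-.0,-.06,.09],R)"
```

```text
shift cm [ 3.1306  2.3468 -7.8544] turn [0. 0. 0.] rows 1.7549928774784247 0.0
shift cm [ 4.6777  5.7535 -7.875 ] turn [ -0.3642 -40.3612   0.114 ] rows 2.163330765278393 4.698832173211755
```

step_arm(motion=[[0, [0.5, 0.3, -1.5], [0, 0, 0]], [0, [1, 0.7, -3], [0, 0, 0]], [0, [2, 1.5, -5], [0, 0, 0]], [0, [3.1, 2.3, -7.9], [0, 0, 0]], [0, [3.2, 2.5, -7.9], [0, -4, 0]], [0, [3.4, 3, -7.9], [0, -8, 0]], [0, [3.6, 3.4, -7.9], [0, -13, 0]], [0, [3.8, 3.8, -7.9], [0, -18, 0]], [0, [4, 4.2, -7.9], [0, -23, 0]], [0, [4.2, 4.6, -7.9], [0, -28, 0]], [0, [4.4, 5, -7.9], [0, -33, 0]], [0, [4.6, 5.4, -7.9], [0, -37, 0]], [0, [4.7, 5.7, -7.9], [-0.4, -40.4, 0]], [0, [4.7, 5.7, -7.9], [-0.4, -40.4, 0]]])

```text
time: 15.05
position: [0.4231, 0.1577, 0.4077]
orientation: [[0.967, 0.253, -0.003], [0.253, -0.967, -0.002], [-0.003, 0.001, -1.0]]
wrist_force: [-0.0, 0.5, -1.9]
width: 0.306
gripper_force: 50.0
```

```bash
python3 mash.py; python3 -c "
from h import *
a=np.radians(-23); R=frame([0,0,-1],[np.sin(a),-np.cos(a),0]); print(R)
plan(np.array([.6355,-.297,.33])-.003*R[:,0]-.002*R[:,1],R)"
```

```text
[0.4224 0.1579 0.4082] [  6.3223   1.0394  75.0346  -0.0503 103.9717  81.617 ] [ 0.0475  0.7365 -2.4925] 49.992715716362 0.3009355674051806 1347
tz -0.03 53 x [ 9.2454 19.0572] y [-10.3287  14.6083] world z 0.42822801573115
tz -0.01 96 x [ 8.2339 19.1247] y [-10.2803  13.9509] world z 0.4082963615763715
tz 0.01 93 x [ 6.249  19.0144] y [-9.8206 13.8291] world z 0.3883346318681068
tz 0.03 83 x [ 6.8382 17.7432] y [-9.2274 13.1918] world z 0.3682288564001872
tz 0.05 70 x [ 7.5989 17.9495] y [-8.977  12.2834] world z 0.34884227126596923
tz 0.07 125 x [-0.7477 21.1887] y [-16.0625  15.8056] world z 0.3282536105851048
tz 0.09 298 x [-4.974  33.6761] y [-24.8812  29.2135] world z 0.308300582418231
tz 0.11 176 x [11.88 35.39] y [-24.4131  30.4065] world z 0.28830086015641143
tz 0.13 157 x [12.7883 34.7376] y [-25.0811  30.8395] world z 0.2682054361190599
tz 0.15 160 x [12.6253 35.5873] y [-24.921   30.6421] world z 0.24842117313022627
tz 0.17 36 x [13.7154 36.0773] y [-20.9797  29.1749] world z 0.24052907643108656
[[ 0.9205 -0.3907  0.    ]
 [-0.3907 -0.9205  0.    ]
 [ 0.      0.     -1.    ]]
shift cm [ 8.9631 49.0639  7.85  ] turn [ 0.0573  0.0367 37.6933] rows 10.097965875823231 4.388046961780515
```

step_arm(motion=[[0, [0.5, 2, 0], [0, 0, 2]], [0, [1.2, 6, 0], [0, 0, 5]], [0, [2, 10, 0], [0, 0, 8]], [0, [2.7, 14, 0], [0, 0, 11]], [0, [3.5, 18, 0], [0, 0, 14]], [0, [4.2, 22, 0], [0, 0, 17]], [0, [5, 26, 0], [0, 0, 20]], [0, [5.7, 30, 0], [0, 0, 23]], [0, [6.4, 34, 0], [0, 0, 26]], [0, [7.1, 38, 0], [0, 0, 29]], [0, [7.8, 42, 1], [0, 0, 32]], [0, [8.4, 45.5, 3], [0, 0, 35]], [0, [8.8, 48, 5], [0, 0, 37]], [0, [9, 49.1, 6.5], [0, 0, 37.7]], [0, [9, 49.1, 7.5], [0, 0, 37.7]], [0, [9, 49.1, 7.9], [0, 0, 37.7]], [0, [9, 49.1, 7.9], [0, 0, 37.7]], [0, [9, 49.1, 7.9], [0, 0, 37.7]], [0, [9, 49.1, 7.9], [0, 0, 37.7]]])

```text
time: 17.0
position: [0.6331, -0.2936, 0.3334]
orientation: [[0.921, -0.39, 0.003], [-0.39, -0.921, -0.003], [0.004, 0.001, -1.0]]
wrist_force: [0.3, -0.2, -3.1]
width: 0.301
gripper_force: 50.0
```

```bash
python3 mash.py; python3 - <<'E'
from h import *
c=cap("scene");W=cloud(c); S=np.load("scene0.npz")["W"]
k=(abs(W[...,2]-.094)<.006)&(np.hypot(W[...,0]-.6355,W[...,1]+.297)<.09)&(np.hypot(W[...,0]-.6355,W[...,1]+.297)>.06)
x=W[k][:,:2]; o=np.linalg.lstsq(np.c_[2*x,np.ones(len(x))],(x**2).sum(1),rcond=None)[0]; print("pot rim",len(x),o[:2],np.sqrt(o[2]+o[:2]@o[:2]))
h=cv2.cvtColor(c["color"],cv2.COLOR_BGR2HSV); m=(h[...,1]>90)&(h[...,0]<22)&(np.hypot(W[...,0]-.6355,W[...,1]+.297)<.08)&(W[...,2]>.11)
P=W[m]; b=P[P[:,2]<P[:,2].min()+.06]; print("head zmin",P[:,2].min(),"xy",b[:,:2].min(0),b[:,:2].max(0))
E
```

```text
[ 0.6331 -0.2939  0.3331] [-34.0265  28.9826  48.2001  -0.0131 102.5905  78.9258] [ 0.0461 -0.4705 -2.4325] 49.99286949634552 0.30250115847026343 1168
tz -0.03 26 x [-0.3472 17.2413] y [-15.8567  -1.8507] world z 0.3536278508602465
tz -0.01 86 x [-5.4921 17.5116] y [-15.3842  -3.4617] world z 0.3333096196045231
tz 0.01 77 x [-6.3044 16.7129] y [-15.6235  -1.5717] world z 0.31320307603532893
tz 0.03 74 x [-5.8034 15.9839] y [-14.2139  -1.8963] world z 0.29335440300415627
tz 0.05 60 x [-3.869  14.7621] y [-14.923   -1.7228] world z 0.2737172690505647
tz 0.07 116 x [-12.3406  19.4478] y [-19.2474   8.4357] world z 0.25315267865159574
tz 0.09 272 x [-20.9765  31.7039] y [-30.5239  12.6665] world z 0.23330942866940463
tz 0.11 149 x [-17.9375  33.2948] y [-32.266   -4.0357] world z 0.21315301038727763
tz 0.13 136 x [-20.269   33.2911] y [-32.0042  -1.7841] world z 0.19312898771716003
tz 0.15 139 x [-17.1796  33.0706] y [-31.92    -1.7474] world z 0.1731504999874266
tz 0.17 33 x [-17.0542  31.2535] y [-31.3145  -4.8715] world z 0.16494156507694002
pot rim 318 [ 0.6363 -0.2977] 0.07870909492240466
head zmin 0.16604239705357704 xy [ 0.6196 -0.3094] [ 0.668  -0.2622]
```

View pics/s6.png

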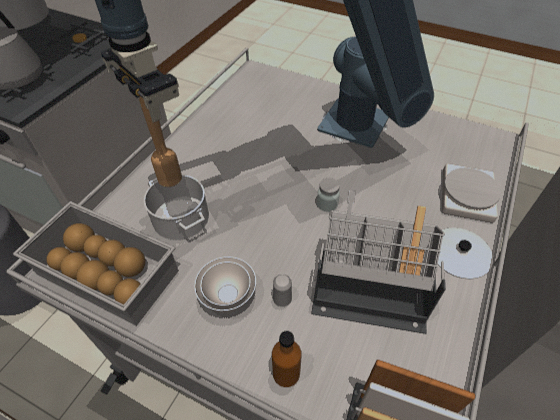

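The masher hangs upright at (165,165), about 5 mm off the pot's axis, with its head face 0.165 m up. The pot is upright at (177,207), and the bowls, jar, shaker, spatula and spoon are where they were. Handing in.

```bash
python3 -c "
from cell import arm
print(arm.close_job())"
```

```text
the job is handed in; nothing more can be done
None
```

The job is handed in at about 17 s of 61 s, with no verdict returned: the pot is upright and the masher is held head down about 5 mm off its axis, head face about 165 mm up; the fingertips measured 40 mm further back than the interface text says, so my first two pushes passed over the pot without moving it.

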